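# Seat the disk tray and reset the recorder

## Task

The video recorder on the bench has its cover off and one of its two disk trays stands out at the front: with the fingertips push that tray gently into its bay until it is fully home, in line with the tray beside it, then press the red reset key on the main board gently, keep it down for about two seconds, let it come up and move clear. Push and press only, do not pull the tray out or pick anything up, and leave the other tray, the yellow and white keys, the rest of the recorder and the things around it alone.

Things in the scene. Friction and masses are not known exactly. Their poses are not given: they have to be found in the camera images.
- recorder: Open video recorder: case, main board and power supply, fixed. 260 mm deep (x, to its back), 400 wide (y), rim 46 mm high. Origin: middle of its footprint on the bench. Front (-x) faces the robot, yaw up to 0.22 rad. Disk bays front left (+y), board right (-y). The keys stand in a row at x -75 mm, y -160, -116, -72 mm, order varies; nothing within 30 mm of them is higher than their caps.
- bay_a: Fixed guides of one disk bay, with disk tray A sliding in them. Origin: on the bench, middle of the bay's opening, in the plane of the recorder's front; x points into the recorder, along the slide. The two bays lie side by side, 112.5 mm apart, tray A in either one.
- bay_b: The same for the other bay, with disk tray B.
- tray_a (a joint): How far disk tray A stands out of its bay, in m: 0 = fully home, grows as it comes out to the front. A is the tray that stands out at the start, by 14 to 26 mm. It slides with about 4 N of friction, stays where it is left and meets a firm stop at 0. A grey plate with a 3.5 inch disk behind it, 0.7 kg in all.
- tray_b (a joint): The same for disk tray B, which is already home (0).
- tray_a_face (a point): Centre of the flat front face of tray A, 25 mm above the bench; moves with the tray. The face is upright, 105 mm wide and 32 mm high (9 to 41 mm above the bench). Fully home it stands 8 mm in front of the recorder's front plane, as does that of tray B. x points into the bay.
- tray_b_face (a point): The same for tray B.
- red_key (a joint): Spring key with a round red cap on the main board, 17 mm across. The reset key. 0 = up, grows as it is pressed straight down, 0.004 m = bottomed. It counts as pressed past 0.002 m and springs back. The spring gives about 1.5 N at the start and 3.5 N at the bottom.
- red_key_top (a point): Centre of the top of the red key's cap, 35 mm above the bench when up; moves with the cap. z points up.
- red_switch: The red key's switch: black housing 18 x 18 x 9 mm on the main board, and its cap. Origin: underside of the housing, 15.6 mm above the bench; axes as the recorder's.
- yellow_key (a joint): Spring key with a round yellow cap on the main board, 17 mm across. Not to be touched. 0 = up, grows as it is pressed straight down, 0.004 m = bottomed. It counts as pressed past 0.002 m and springs back. The spring gives about 1.5 N at the start and 3.5 N at the bottom.
- yellow_key_top (a point): Centre of the top of the yellow key's cap, 35 mm above the bench when up; moves with the cap. z points up.
- yellow_switch: The yellow key's switch: black housing 18 x 18 x 9 mm on the main board, and its cap. Origin: underside of the housing, 15.6 mm above the bench; axes as the recorder's.
- white_key (a joint): Spring key with a round white cap on the main board, 17 mm across. Not to be touched. 0 = up, grows as it is pressed straight down, 0.004 m = bottomed. It counts as pressed past 0.002 m and springs back. The spring gives about 1.5 N at the start and 3.5 N at the bottom.
- white_key_top (a point): Centre of the top of the white key's cap, 35 mm above the bench when up; moves with the cap. z points up.
- white_switch: The white key's switch: black housing 18 x 18 x 9 mm on the main board, and its cap. Origin: underside of the housing, 15.6 mm above the bench; axes as the recorder's.
- screw_dish: Round steel dish of screws, 68 mm across, 12 mm high, standing on the recorder's power supply. Origin: centre of its underside. To be left alone.
- screwdriver: Screwdriver with a green handle, 190 mm long, lying on the bench. Origin: under its middle. To be left alone.
- spare_disk: Spare 3.5 inch disk, 147 x 102 x 26 mm, lying on the bench. Origin: centre of its underside. To be left alone.
- dome_camera: White dome camera with a dark dome, 110 mm across, 74 mm high, on the bench. Origin: centre of its underside. To be left alone.
- bullet_camera: White tube-shaped camera on its foot, 175 mm long, 66 mm wide, 108 mm high. Origin: on the bench, below the tube's middle. To be left alone.
- tape: Roll of blue tape lying flat, 72 mm across, 18 mm high. Origin: centre of its underside. To be left alone.
- small_carton: Closed cardboard box, 110 x 70 x 50 mm. Origin: centre of its underside. To be left alone.

How it is judged (in metres and radians):
On the way, in this order (a step that is already met when the one before it is completed fails the run):
1. the tray that stood out is pushed fully home (value of joint tray_a below 0.003 m), for 0.2 s.
2. the red key is kept pressed for about two seconds (at least 1.5 s past half its travel) (value of joint red_key above 0.002 m), for 1.5 s.
3. the red key is let up again (value of joint red_key below 0.0008 m), for 0.1 s.
At the end, for the whole second after the job is handed in: Both trays are home to within 3 mm, all three keys are up (within 0.8 mm), and every loose thing lies at rest within 12 mm of where it was (value of joint each of tray_a, tray_b below 0.003 m and value of joint each of red_key, yellow_key, white_key below 0.0008 m and distance of each of screw_dish, screwdriver, spare_disk, dome_camera, bullet_camera, tape, small_carton from where it was at the start of the episode below 0.012 m and linear speed of each of screw_dish, screwdriver, spare_disk, dome_camera, bullet_camera, tape, small_carton below 0.02 m/s); the robot touches nothing.
It fails at once if the red key is pressed while the tray still stands out (more than 4 mm) (value of joint red_key above 0.0015 m and value of joint tray_a above 0.004 m).
It fails at once if something to be left alone is touched: yellow or white key (over 1 N or pressed 1 mm), the other tray (over 3 N or out 3 mm), case, board or power supply (over 5 N) (value of joint any of yellow_key, white_key above 0.001 m or contact force between any of the fingers, the arm and yellow_switch above 1 N or contact force between any of the fingers, the arm and white_switch above 1 N or value of joint tray_b above 0.003 m or contact force between any of the fingers, the arm and bay_b above 3 N or contact force between any of the fingers, the arm and recorder above 5 N).
It fails at once if the tray is pulled farther out (past 32 mm) (value of joint tray_a above 0.032 m).
It fails at once if the tray is rammed (over 40 N) or the red key pressed hard (over 25 N) (contact force between any of the fingers, the arm and bay_a above 40 N or contact force between any of the fingers, the arm and red_switch above 25 N).
It fails at once if a loose thing is moved more than 12 mm, or lifted (not (distance of screw_dish from where it was at the start of the episode below 0.012 m) or not (distance of screwdriver from where it was at the start of the episode below 0.012 m) or not (distance of spare_disk from where it was at the start of the episode below 0.012 m) or not (distance of dome_camera from where it was at the start of the episode below 0.012 m) or not (distance of bullet_camera from where it was at the start of the episode below 0.012 m) or not (distance of tape from where it was at the start of the episode below 0.012 m) or not (distance of small_carton from where it was at the start of the episode below 0.012 m)).
It also fails if it takes over 45 s, if anything falls off the work surface, if the arm or the gripper's body presses on something with over 40 N, if the wrist force passes 120 N, or if a joint passes its speed limit or range.

## Robot

A 6-joint arm with a two-finger parallel gripper is mounted at the origin on the work surface. World frame = base frame: x ahead of the robot, y to its left, z up, the work surface at z = 0. Lengths are in mm, angles in rad, forces in N, time in s.
With the tool pointing down it reaches from about 275 to 750 mm from the base axis. Payload 10.2 kg.
Tool frame: the origin (TCP) lies at the very end of the fingers, on their centre line; the grasp point (between the pads) lies behind it (ctrl.grasp_offset is the z of the grasp point in the tool frame, in mm); z points along the fingers, y is the direction in which the jaws open and shut (so a half turn about z gives the same grasp; the last joint's range is limited). The gripper opens to 85 mm and grips with 20 to 120 N. Pads are 22 mm wide; open, the fingers measure 114 mm over their backs; the gripper's body (76 mm by 85 mm) begins 54 mm behind the grasp point. The pads swing forward as they close: fully open they stand 13 mm farther back than shut.
Start: joints at [0.972, 0.313, 1.498, -0, 1.331, -0.223], TCP at [192.697, 488.364, 231.294] pointing down, gripper open.
Joint ranges: [-2.94, 2.94], [-0.97, 2.17], [0.19, 2.56], [-1.23, 4.37], [0.02, 3.11], [-2.88, 2.88]. Speed limits (rad/s): [2.39, 2.39, 3.01, 3.14, 3.14, 3.14].

## Interface

Orientations are given as a unit quaternion [w, x, y, z].
In Python, from rig import ctrl, capture, job gives the robot as it stands. The module is installed in compiled form; this text tells all that it offers.
- The arm moves only by the tool move_arm, never from a script. Its argument "series" is a list of rows, each a list of 7 numbers: the turn, a rotation vector about the tool's x, y, z in rad, then the shift along the tool's x, y, z in cm, then the opening, from 0 (shut) to 1 (fully open). A call has 1 to 5 rows; each row is the pose to reach, as a shift and turn from the pose measured when the call began, along the tool's axes at that moment; what a row does not reach only later rows make up. A row lasts 1/12 s, in which the tool goes at most 41.7 mm and 7.16 degrees, less where a joint would pass 70% of its speed; a pose out of reach is approached as far as the arm can. A call with a gripper value outside its range is refused whole. The fingers move at their own pace and stop on an object; "grip_force" is the grip in N (left out, the last holds). Time passes only in rows, so rows that repeat a pose let the fingers close. It gives the time, the measured TCP pose, the force and the opening at its end, in the units of the state.
- ctrl.sense(): the state, without advancing time (a new reading comes with each control period).
- capture(name): name is "scene" or "top" or "wrist"; returns a dict with "frame" (480x640x3 uint8, red, green, blue), "mtx" (3x3 intrinsics, pixels), "R" (3x3) and "t" (3): a world point X has camera coordinates R X + t. Camera axes: x right, y down, z forward; pixel columns grow to the right and rows downward; lengths in mm; the calibration is good to about 2 mm. A picture is of the moment at which its call begins. There is no depth.
- job.finish_job(): hands the job in, once; it reports no verdict.
The state is a dict: "time_s": time; "joints": joint angles; "dq": joint speeds; "tau": joint torques, N m; "eef_pos": TCP position; "ee_rot": TCP orientation; "force": force on the tool from outside, world axes, zero at the start; "wrist_torque": the same for the moment, N m; "grip_width": opening from 0.0 (shut) to 1.0 (fully open).
Only numpy, scipy, OpenCV 4.12 (cv2) and the standard library are available. Lean on these libraries where they do the work, as an engineer would, in place of code of your own. Each camera call takes 0.05 s, during which the arm holds its last target.

## Working session

There is one attempt and no reset: what is moved stays moved. The work goes in short steps, Python scripts to look and compute and a tool call to move; the robot and the scene stay as the last step left them, time stands still between calls to the robot, and variables do not carry over. Pictures are saved under pics/ and viewed, and the job is handed in when it is done.

Besides the shell and the picture viewer there is one more tool, called in YAML: its name, and indented under it one key for each argument. move_arm: Moves the arm, as the interface text tells. Its arguments: {"type":"object","properties":{"series":{"type":"array","items":{"type":"array","items":{"type":"number"}}},"grip_force":{"type":"number"}},"required":["series"]}

```bash
mkdir -p pics
python3 - <<'E'
from rig import ctrl,capture
import cv2,numpy as np
print(ctrl.sense(), ctrl.grasp_offset)
for n in("scene","top","wrist"):
    c=capture(n); cv2.imwrite(f"pics/{n}0.png",c["frame"][:,:,::-1]); np.savez(f"{n}0.npz",**{k:np.array(v) for k,v in c.items()})
    print(n,(-c["R"].T@c["t"]).round(),c["mtx"][0,0])
E
```

```text
{'time_s': 0.0, 'joints': array([ 9.71568490e-01,  3.13466333e-01,  1.49845250e+00,  1.85399147e-07,
        1.33101919e+00, -2.23376011e-01]), 'dq': array([-0.00079375, -0.00131908,  0.001425  , -0.00092854, -0.00020753,
       -0.00087434]), 'tau': array([-7.70548522e-04, -4.12268722e+01, -2.59743726e+01, -2.44229177e-04,
        4.14613154e-03, -3.59356841e-05]), 'eef_pos': array([192.55420803, 488.12650927, 230.72092533]), 'ee_rot': array([-2.69023310e-04,  1.86821707e-01,  9.82393606e-01, -6.16546196e-04]), 'force': array([ 0.85886544, -0.32648212, -0.23742607]), 'wrist_torque': array([ 0.05129232, -0.02735484,  0.00249065]), 'grip_width': 1.0020077298691668} -18.700000000000003
scene [1161. -776.  815.] 535.1298881158444
top [ 255.  -12. 1225.] 497.37527753375656
wrist [117. 518. 374.] 400.45243012025173
```

View pics/scene0.png

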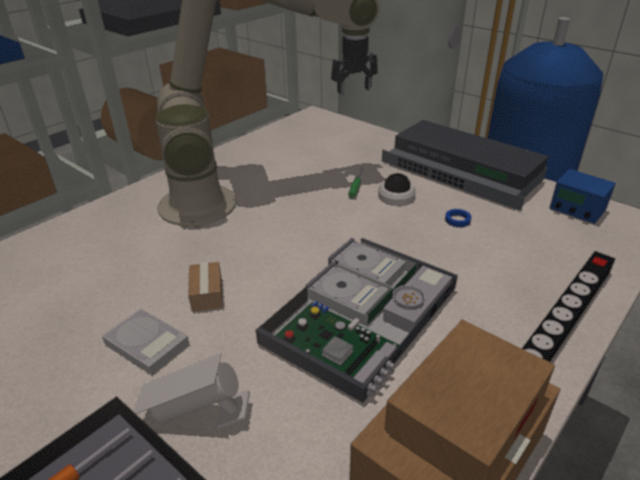

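View pics/top0.png

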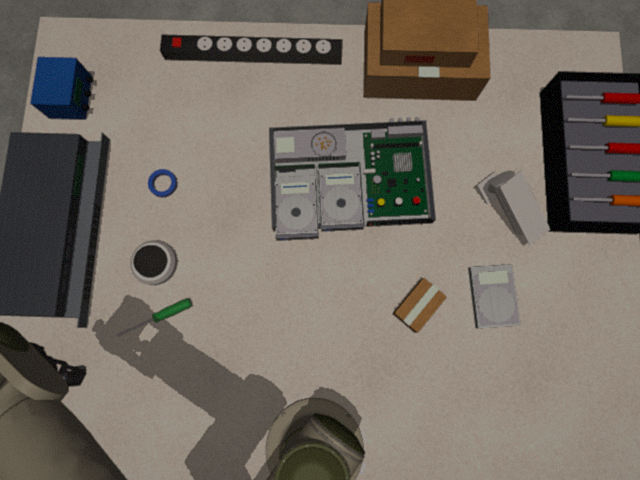

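View pics/wrist0.png

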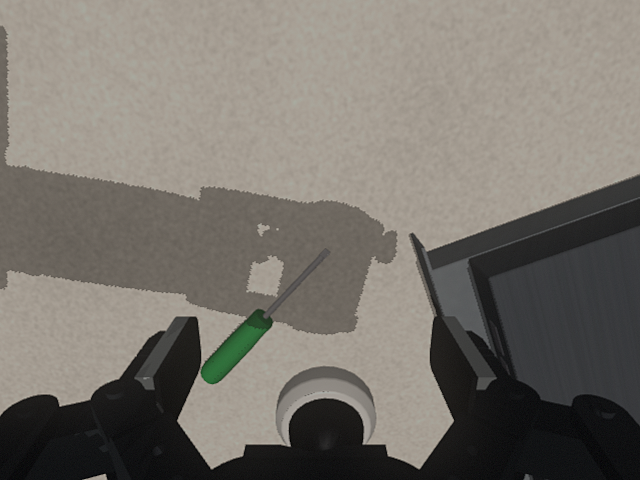

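The top view shows the tray on the left (+y side) standing out, with its front at about row 237 against row 229 for the other tray. The keys, left to right, are yellow (381,202), white (399,200) and red (417,201). I'll zoom in and measure.

```bash
cat > h.py <<'E'
import numpy as np,cv2
def load(n): return dict(np.load(n))
def ray(c,uv,z):
    d=c["R"].T@np.linalg.solve(c["mtx"],np.array([uv[0],uv[1],1.])); o=-c["R"].T@c["t"]
    return o+d*(z-o[2])/d[2]
def proj(c,X):
    p=c["mtx"]@(c["R"]@np.array(X,float)+c["t"]); return p[:2]/p[2]
def blobs(c,lo,hi,mn=10,roi=None):
    h=cv2.cvtColor(c["frame"],cv2.COLOR_RGB2HSV); m=cv2.inRange(h,lo,hi)
    n,l,s,ce=cv2.connectedComponentsWithStats(m)
    return [(ce[i].round(2).tolist(),int(s[i,4])) for i in range(1,n) if s[i,4]>=mn and (roi is None or (roi[0]<ce[i][0]<roi[1] and roi[2]<ce[i][1]<roi[3]))]
E
python3 - <<'E'
from h import *
c=load("top0.npz")
f=c["frame"][110:250,260:445][:,:,::-1]
cv2.imwrite("pics/topz.png",cv2.resize(f,None,fx=4,fy=4,interpolation=cv2.INTER_CUBIC))
r=(360,432,190,215)
for nm,lo,hi in(("red",(0,120,60),(8,255,255)),("yel",(20,130,80),(32,255,255)),("wh",(0,0,130),(179,60,255))):
    for b,a in blobs(c,lo,hi,6,r): print(nm,b,a,ray(c,b,35).round(1))
s=load("scene0.npz")
cv2.imwrite("pics/scz.png",cv2.resize(s["frame"][230:400,250:465][:,:,::-1],None,fx=3.5,fy=3.5,interpolation=cv2.INTER_CUBIC))
r=(280,330,300,345)
for nm,lo,hi in(("red",(0,120,60),(8,255,255)),("yel",(20,130,80),(32,255,255))):
    for b,a in blobs(s,lo,hi,6,r): print("scene",nm,b,a,ray(s,b,34).round(1))
E
```

```text
red [416.1, 199.77] 39 [ 590.7 -233.3   35. ]
yel [380.84, 201.19] 43 [ 584.5 -146.1   35. ]
wh [380.95, 207.51] 255 [ 568.4 -146.5   35. ]
wh [398.5, 200.5] 30 [ 587.6 -189.8   35. ]
scene red [288.63, 333.63] 51 [ 593.1 -236.3   34. ]
scene yel [314.33, 309.82] 45 [ 586.2 -149.3   34. ]
```

View pics/topz.png

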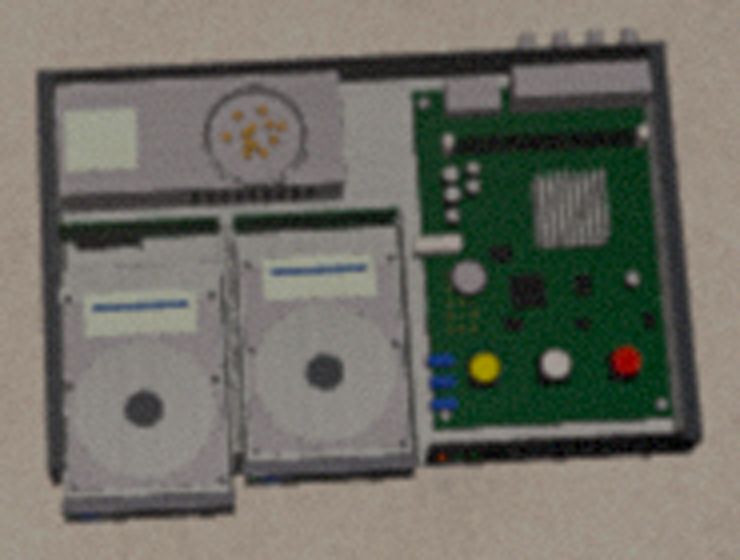

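View pics/scz.png

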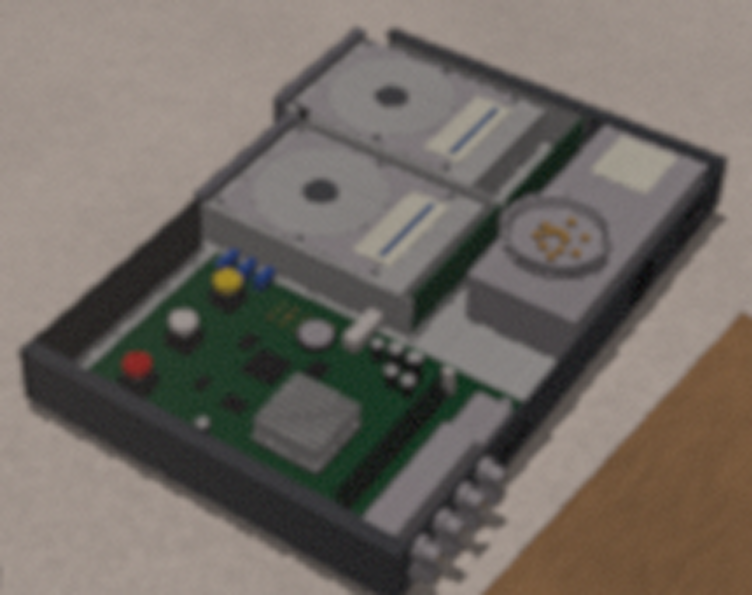

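Run:
```python
from h import *
c=load("top0.npz"); s=load("scene0.npz")
P=lambda x,y:(260+x/4-.4,110+y/4-.4)
# rim corners at z46 (outer), tray face top-edge corners at z41
for nm,p,z in (("rimBL",(40,72),46),("rimBR",(662,45),46),("rimFR",(690,440),46),("trayA_L",(67,518),41),("trayA_R",(232,508),41),("trayB_L",(246,482),41),("trayB_R",(412,472),41)):
    print(nm,ray(c,P(*p),z).round(1))
red=np.array([591.5,-234.5]);yel=np.array([585.2,-147.5])
y=(yel-red)/np.linalg.norm(yel-red); x=np.array([y[1],-y[0]])
o=red+75*x+160*y; print("yaw",np.arctan2(x[1],x[0]),"o",o)
for nm,l in (("FL",(-130,200)),("FR",(-130,-200)),("BL",(130,200)),("BR",(130,-200))):
    X=o+l[0]*x+l[1]*y; print(nm,X.round(1),((proj(c,[*X,46])-[260,110]+.4)*4).round())
for nm,p in (("A",(150,513)),("B",(329,477))):
    d=ray(c,P(*p),41)[:2]-o; print(nm,"local",d@x+130,d@y)
```

```text
rimBL [765.9 137.5  46. ]
rimBR [ 795.4 -255.6   46. ]
rimFR [ 538.8 -269.7   46. ]
trayA_L [480.3 107.1  41. ]
trayA_R [489.5   7.3  41. ]
trayB_L [505.8  -0.7  41. ]
trayB_R [ 515.  -101.5   41. ]
yaw 0.07228761639496153 o [654.74818087 -69.50100722]
FL [510.6 120.6] [ 47. 467.]
FR [ 539.5 -278.4] [704. 439.]
BL [770.  139.4] [37. 66.]
BR [ 798.9 -259.6] [668.  40.]
A local -30.272577795847752 138.38801904256943
B local -12.611286251740523 28.80659275951908
```

```bash
cat >> h.py <<'E'
from scipy.spatial.transform import Rotation as Ro
YAW=0.0723
XL=np.array([np.cos(YAW),np.sin(YAW),0]); YL=np.array([-np.sin(YAW),np.cos(YAW),0])
O=np.array([654.7,-69.5,0])
RT=np.c_[-XL,YL,[0,0,-1]]
def rel(target,s):
    q=s["ee_rot"]; R=Ro.from_quat([q[1],q[2],q[3],q[0]]).as_matrix()
    return Ro.from_matrix(R.T@RT).as_rotvec().round(3),(R.T@(np.array(target)-s["eef_pos"])/10).round(2)
E
python3 - <<'E'
from h import *; from rig import ctrl
s=ctrl.sense()
print(rel([430,53,150],s))
E
```

```text
(array([-0.001, -0.   , -0.448]), array([-38.06, -31.76,   8.11]))
```

move_arm:
  series:
    - [0,0,-0.09,-3.1,-2.6,0.6,0.5]
    - [0,0,-0.18,-6.2,-5.2,1.2,0]
    - [0,0,-0.27,-9.3,-7.8,1.8,0]
    - [0,0,-0.36,-12.4,-10.4,2.4,0]
    - [0,0,-0.448,-15.5,-13.0,3.0,0]
  grip_force: 20

```text
time_s: 0.57
eef_pos: [289.1, 308.9, 200.7]
ee_rot: [-0.0, -0.038, 0.999, -0.0]
force: [0.9, 0.7, -0.5]
grip_width: 0.3
```

Run:
```python
from h import *; from rig import ctrl
s=ctrl.sense()
print(rel([430,53,150],s),s["eef_pos"],s["joints"])
```

```text
(array([-0.001, -0.001,  0.004]), array([-12.09, -26.59,   5.08])) [289.11330845 308.93803589 200.66384374] [ 5.40391750e-01  1.16868705e-01  1.82712658e+00 -5.21834314e-04
  1.19853530e+00 -1.10675680e+00]
```

move_arm:
  series:
    - [0,0,0,-1.7,-3.7,0.7,0]
    - [0,0,0,-3.4,-7.4,1.4,0]
    - [0,0,0,-5.1,-11.1,2.1,0]
    - [0,0,0,-6.8,-14.8,2.8,0]
    - [0,0,0,-8.5,-18.5,3.5,0]

```text
time_s: 0.98
eef_pos: [388.4, 129.0, 165.5]
ee_rot: [-0.0, -0.038, 0.999, -0.0]
force: [0.9, -0.4, -0.3]
grip_width: 0.004
```

Run:
```python
from h import *; from rig import ctrl
s=ctrl.sense()
print(rel([430,53,100],s),s["eef_pos"])
```

```text
(array([-0.001, -0.   ,  0.004]), array([-3.57, -7.89,  6.56])) [388.42911299 129.00039118 165.50834649]
```

move_arm:
  series:
    - [0,0,0,-1.2,-2.6,2,0]
    - [0,0,0,-2.4,-5.2,4,0]
    - [0,0,0,-3.57,-7.89,6.5,0]
    - [0,0,0,-3.57,-7.89,6.5,0]
    - [0,0,0,-3.57,-7.89,6.5,0]

```text
time_s: 1.4
eef_pos: [429.7, 52.3, 99.6]
ee_rot: [-0.002, -0.037, 0.999, -0.0]
force: [-0.2, -0.2, 0.5]
grip_width: 0.002
```

Run:
```python
from h import *; from rig import ctrl,capture
s=ctrl.sense()
print(rel([430,53,25],s),s["eef_pos"])
for n in("top","wrist","scene"):
    c=capture(n); np.savez(f"{n}1.npz",**{k:np.array(v) for k,v in c.items()})
    f=c["frame"][:,:,::-1]
    if n=="wrist": cv2.imwrite("pics/w1.png",f); 
    if n=="top": cv2.imwrite("pics/t1.png",cv2.resize(f[110:300,240:445],None,fx=3,fy=3,interpolation=cv2.INTER_CUBIC))
```

```text
(array([-0.   , -0.003,  0.002]), array([-0.06,  0.07,  7.46])) [429.65567521  52.25493229  99.62899315]
```

View pics/w1.png

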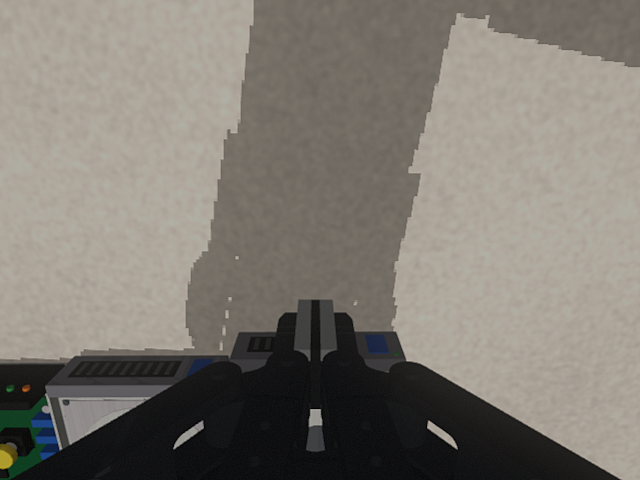

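View pics/t1.png

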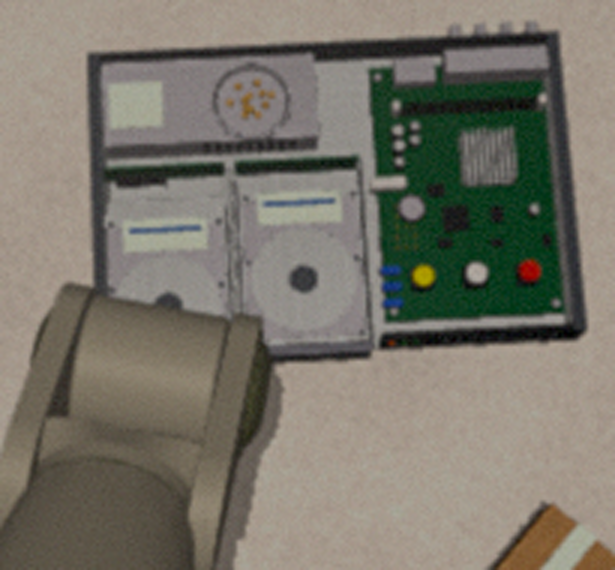

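The wrist view shows the protruding tray's face between columns 236 and 400, around row 335. The shut fingers are centred on it at column 315, in front of the face. Next I go down.

move_arm:
  series:
    - [0,0,0,0,0,2.5,0]
    - [0,0,0,0,0,5,0]
    - [0,0,0,-0.1,0,7.7,0]
    - [0,0,0,-0.1,0,7.7,0]
    - [0,0,0,-0.1,0,7.7,0]

```text
time_s: 1.97
eef_pos: [430.8, 54.5, 24.8]
ee_rot: [-0.0, -0.039, 0.999, -0.0]
force: [1.0, -0.0, -0.2]
grip_width: -0.001
```

Run:
```python
from h import *; from rig import ctrl,capture
s=ctrl.sense()
print(rel([430,53,22],s),s["eef_pos"],s["force"])
c=capture("wrist"); np.savez("wrist2.npz",**c); cv2.imwrite("pics/w2.png",c["frame"][:,:,::-1])
```

```text
(array([-0.001, -0.   ,  0.007]), array([ 0.09, -0.15,  0.28])) [430.81128546  54.53489947  24.84144691] [ 1.02009513 -0.04204567 -0.18368269]
```

View pics/w2.png

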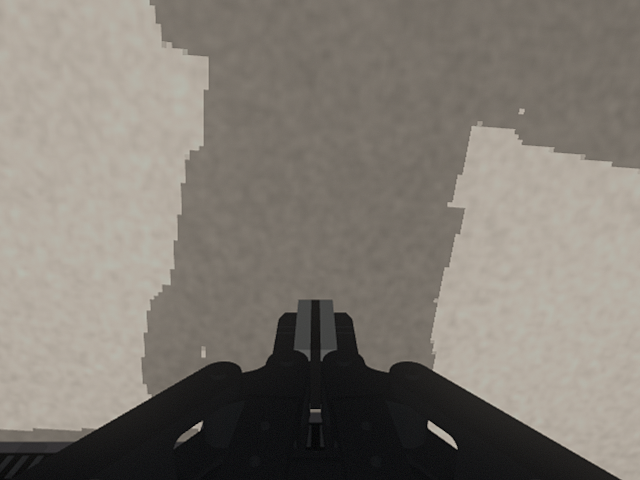

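move_arm:
  series:
    - [0,0,0,-1,0,0.1,0]
    - [0,0,0,-2,0,0.2,0]
    - [0,0,0,-2.8,0,0.2,0]
    - [0,0,0,-3.0,0,0.2,0]
    - [0,0,0,-3.2,0,0.2,0]

```text
time_s: 2.43
eef_pos: [464.0, 56.9, 24.7]
ee_rot: [0.002, -0.04, 0.999, -0.001]
force: [0.4, -0.5, -0.6]
grip_width: -0.004
```

move_arm:
  series:
    - [0,0,0,-0.2,0,0,0]
    - [0,0,0,-0.4,0,0,0]
    - [0,0,0,-0.6,0,0,0]
    - [0,0,0,-0.8,0,0,0]
    - [0,0,0,-1.0,0,0,0]

```text
time_s: 2.85
eef_pos: [474.1, 57.7, 24.7]
ee_rot: [0.002, -0.039, 0.999, -0.001]
force: [0.2, -0.3, 0.3]
grip_width: 0.001
```

move_arm:
  series:
    - [0,0,0,-0.2,0,0,0]
    - [0,0,0,-0.4,0,0,0]
    - [0,0,0,-0.6,0,0,0]
    - [0,0,0,-0.8,0,0,0]
    - [0,0,0,-0.8,0,0,0]

```text
time_s: 3.27
eef_pos: [482.0, 58.4, 24.6]
ee_rot: [0.001, -0.04, 0.999, -0.001]
force: [-2.4, -0.8, 1.6]
grip_width: -0.001
```

move_arm:
  series:
    - [0,0,0,-0.15,0,0,0]
    - [0,0,0,-0.3,0,0,0]
    - [0,0,0,-0.45,0,0,0]
    - [0,0,0,-0.6,0,0,0]
    - [0,0,0,-0.8,0,0,0]

```text
time_s: 3.68
eef_pos: [489.9, 59.1, 24.6]
ee_rot: [0.001, -0.04, 0.999, -0.001]
force: [-3.7, -0.9, 1.0]
grip_width: 0.001
```

Run:
```python
from h import *; from rig import ctrl,capture
c=capture("scene"); cv2.imwrite("pics/s3.png",cv2.resize(c["frame"][220:350,250:465][:,:,::-1],None,fx=3.5,fy=3.5,interpolation=cv2.INTER_CUBIC))
print(ctrl.sense()["force"],ctrl.sense()["eef_pos"])
```

```text
[-2.15010028 -0.52593335 -0.35032763] [490.32072622  59.09777899  24.58730836]
```

View pics/s3.png

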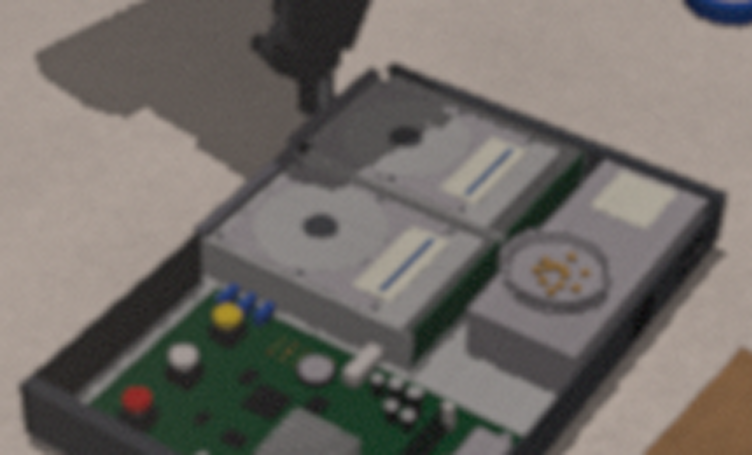

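The fingers are touching the tray, around (315,105), and it has slid part of the way in with about 4 N. I'll keep going in small steps until the force shows the stop.

move_arm:
  series:
    - [0,0,0,-0.1,0,0,0]
    - [0,0,0,-0.2,0,0,0]
    - [0,0,0,-0.3,0,0,0]
    - [0,0,0,-0.4,0,0,0]

```text
time_s: 4.07
eef_pos: [494.3, 59.4, 24.6]
ee_rot: [0.001, -0.039, 0.999, -0.001]
force: [-4.4, -0.2, 0.3]
grip_width: 0.005
```

move_arm:
  series:
    - [0,0,0,-0.1,0,0,0]
    - [0,0,0,-0.15,0,0,0]
    - [0,0,0,-0.2,0,0,0]

```text
time_s: 4.32
eef_pos: [495.8, 59.6, 24.5]
ee_rot: [0.001, -0.04, 0.999, -0.001]
force: [-8.5, -1.2, 6.1]
grip_width: 0.002
```

move_arm:
  series:
    - [0,0,0,-0.05,0,0,0]
    - [0,0,0,-0.05,0,0,0]

```text
time_s: 4.48
eef_pos: [495.8, 59.5, 24.6]
ee_rot: [-0.0, -0.04, 0.999, -0.001]
force: [-7.3, -1.9, 4.8]
grip_width: -0.004
```

move_arm:
  series:
    - [0,0,0,-0.05,0,0,0]
    - [0,0,0,-0.05,0,0,0]

```text
time_s: 4.65
eef_pos: [495.8, 59.6, 24.6]
ee_rot: [-0.001, -0.04, 0.999, -0.001]
force: [-7.1, -2.0, 4.0]
grip_width: 0.001
```

move_arm:
  series:
    - [0,0,0,-0.1,0,0,0]
    - [0,0,0,-0.2,0,0,0]
    - [0,0,0,-0.2,0,0,0]

```text
time_s: 4.9
eef_pos: [495.8, 59.6, 24.6]
ee_rot: [-0.004, -0.04, 0.999, -0.001]
force: [-15.6, -4.1, 12.3]
grip_width: 0.0
```

Run:
```python
from h import *; from rig import ctrl,capture
c=capture("scene"); cv2.imwrite("pics/s4.png",cv2.resize(c["frame"][220:350,250:465][:,:,::-1],None,fx=3.5,fy=3.5,interpolation=cv2.INTER_CUBIC))
print(ctrl.sense()["force"],ctrl.sense()["eef_pos"])
```

```text
[-14.88214724  -3.38433204  11.61960753] [495.79412126  59.58497179  24.58543524]
```

View pics/s4.png

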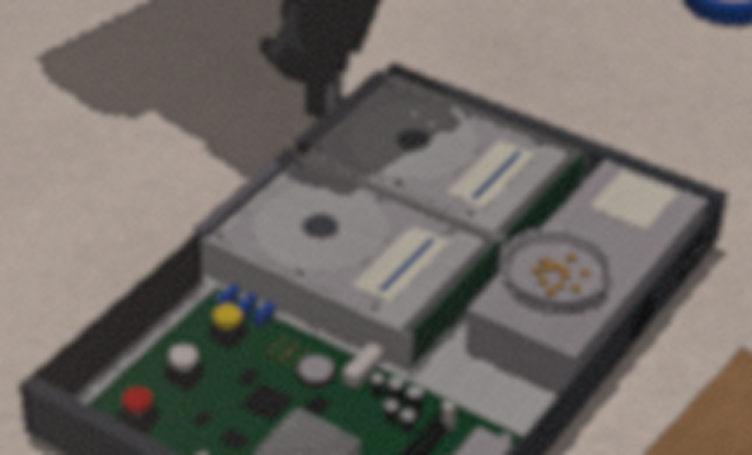

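The force rose to 15 N with no movement, so the tray is on its stop. The picture agrees: the face edge of tray A now lines up with tray B's, from about (300,150) to (385,75). Now I back off and go up.

move_arm:
  series:
    - [0,0,0,0.3,0,0,0]
    - [0,0,0,2,0,0,0]
    - [0,0,0,4,0,0,0]
    - [0,0,0,4,0,-3,0]
    - [0,0,0,4,0,-7,0]

```text
time_s: 5.37
eef_pos: [454.8, 56.6, 93.9]
ee_rot: [-0.006, -0.04, 0.999, -0.0]
force: [2.2, -0.3, -0.4]
grip_width: -0.004
```

move_arm:
  series:
    - [0,0,0,0,0,-3,0]
    - [0,0,0,0,0,-5,0]
    - [0,0,0,0,-1,-5,0]
    - [0,0,0,0,-1,-5,0]

```text
time_s: 5.7
eef_pos: [457.3, 45.7, 144.7]
ee_rot: [-0.004, -0.039, 0.999, -0.001]
force: [0.2, -0.3, -0.2]
grip_width: -0.001
```

Run:
```python
from h import *; from rig import ctrl,capture
c=capture("top"); cv2.imwrite("pics/t5.png",cv2.resize(c["frame"][110:300,240:445][:,:,::-1],None,fx=3,fy=3,interpolation=cv2.INTER_CUBIC))
for n in ("top","scene"):
  c=capture(n)
  r=(400,432,190,215) if n=="top" else (280,300,320,345)
  for b,a in blobs(c,(0,120,60),(8,255,255),6,r): print(n,b,a,ray(c,b,35 if n=="top" else 34).round(1))
s=ctrl.sense(); print(s["eef_pos"],s["force"]); print(rel([592,-235,110],s))
```

```text
top [416.16, 199.82] 38 [ 590.6 -233.4   35. ]
scene [288.68, 333.7] 53 [ 593.4 -236.4   34. ]
[455.84009362  46.72278618 142.85126138] [0.68218852 0.39881692 0.43675822]
(array([ 0.001, -0.013,  0.007]), array([-11.39, -29.16,   3.12]))
```

View pics/t5.png

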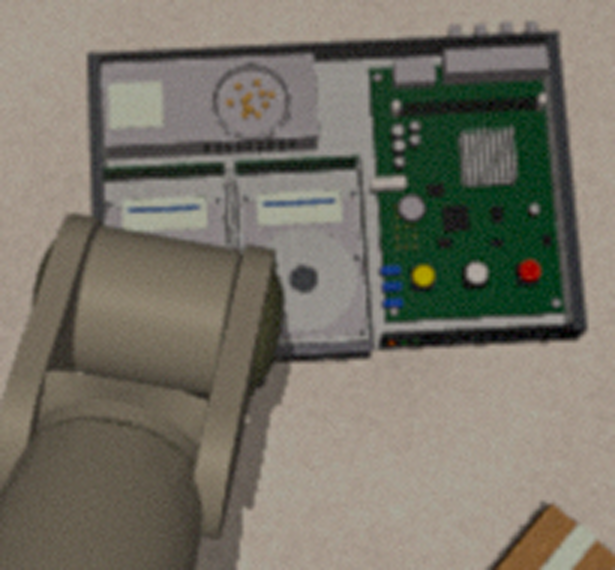

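move_arm:
  series:
    - [0,0,0,-1.4,-3.6,0.2,0]
    - [0,0,0,-2.8,-7.2,0.4,0]
    - [0,0,0,-4.2,-10.8,0.6,0]
    - [0,0,0,-5.6,-14.4,0.8,0]
    - [0,0,0,-7,-18,1,0]

```text
time_s: 6.27
eef_pos: [539.9, -128.6, 130.4]
ee_rot: [-0.007, -0.039, 0.999, 0.001]
force: [1.4, 0.7, -0.1]
grip_width: 0.003
```

Run:
```python
from h import *; from rig import ctrl
s=ctrl.sense(); print(s["eef_pos"]); print(rel([592,-235,100],s))
```

```text
[ 539.94459142 -128.64740183  130.42512871]
(array([ 0.002, -0.014,  0.007]), array([ -4.39, -11.02,   2.96]))
```

move_arm:
  series:
    - [0,0,0,-1.4,-3.6,0.5,0]
    - [0,0,0,-2.8,-7.2,1,0]
    - [0,-0.014,0.007,-4.39,-11.02,2,0]
    - [0,-0.014,0.007,-4.39,-11.02,2.9,0]
    - [0,-0.014,0.007,-4.39,-11.02,2.9,0]

```text
time_s: 6.68
eef_pos: [590.9, -235.7, 96.6]
ee_rot: [-0.003, -0.035, 0.999, 0.002]
force: [0.2, 0.4, -0.9]
grip_width: 0.003
```

Run:
```python
from h import *; from rig import ctrl,capture
s=ctrl.sense(); print(s["eef_pos"]); print(rel([592,-235,50],s))
for n in ("wrist","scene","top"):
  c=capture(n); f=c["frame"][:,:,::-1]
  if n=="wrist": cv2.imwrite("pics/w6.png",f); print(blobs(c,(0,120,60),(8,255,255),6)); print(proj(c,[592,-235,35]),proj(c,s["eef_pos"]))
  elif n=="top": cv2.imwrite("pics/t6.png",cv2.resize(f[110:300,240:445],None,fx=3,fy=3,interpolation=cv2.INTER_CUBIC))
  else: cv2.imwrite("pics/s6.png",cv2.resize(f[200:380,230:445],None,fx=3.3,fy=3.3,interpolation=cv2.INTER_CUBIC))
```

```text
[ 590.90588495 -235.66523887   96.58356933]
(array([ 0.005, -0.005, -0.003]), array([-0.14,  0.04,  4.66]))
[([317.76, 266.6], 745)]
[314.68963939 266.62685527] [313.84601425 320.65993716]
```

View pics/w6.png

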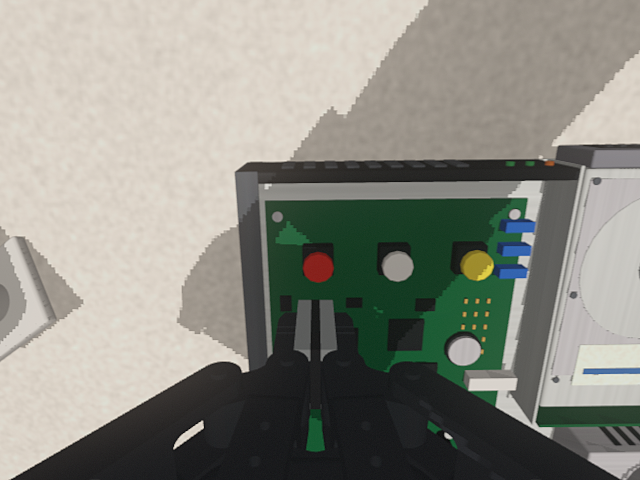

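View pics/t6.png

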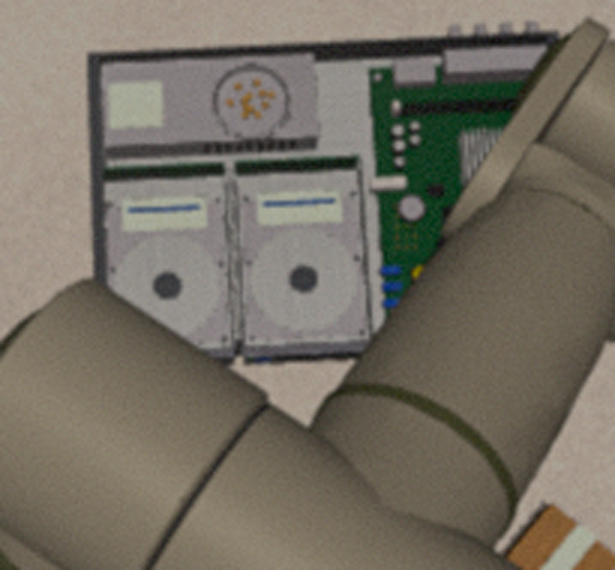

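View pics/s6.png

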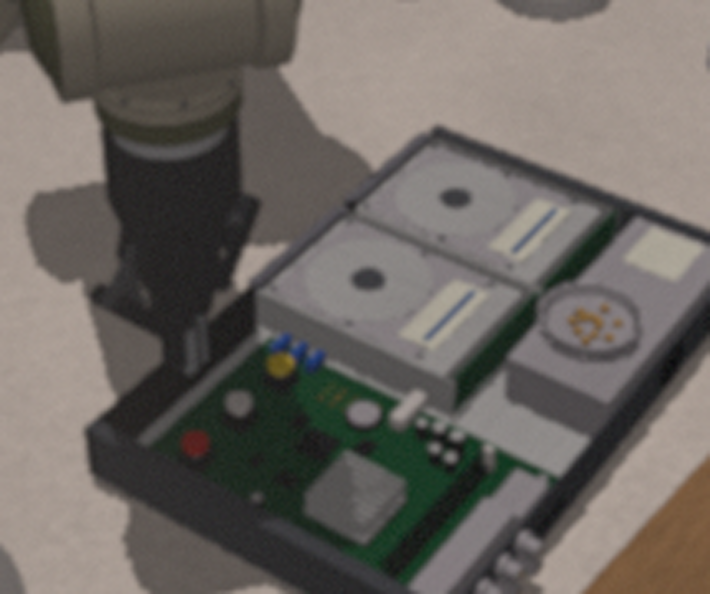

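The red cap is at (318,267) in the wrist view, within 2 mm of where the other views put it. Both trays line up in the top view. I go down over the key.

move_arm:
  series:
    - [0,0,0,-0.05,0.12,2,0]
    - [0,0,0,-0.1,0.15,4,0]
    - [0.005,-0.005,0,-0.1,0.15,5.2,0]
    - [0.005,-0.005,0,-0.1,0.15,5.2,0]

```text
time_s: 7.17
eef_pos: [591.6, -230.0, 46.7]
ee_rot: [0.0, -0.037, 0.999, -0.0]
force: [-0.6, 0.1, 0.2]
grip_width: -0.001
```

Run:
```python
from h import *; from rig import ctrl,capture
s=ctrl.sense(); print(s["eef_pos"],s["force"]); print(rel([591.5,-234,35],s))
for n in ("wrist","scene"):
  c=capture(n); f=c["frame"][:,:,::-1]
  if n=="wrist": cv2.imwrite("pics/w7.png",f)
  else: cv2.imwrite("pics/s7.png",cv2.resize(f[280:370,250:365],None,fx=6,fy=6,interpolation=cv2.INTER_CUBIC))
```

```text
[ 591.56077413 -229.97591288   46.65073181] [-0.58156005  0.06978895  0.21745988]
(array([-0.   ,  0.001,  0.002]), array([ 0.04, -0.4 ,  1.17]))
```

View pics/w7.png

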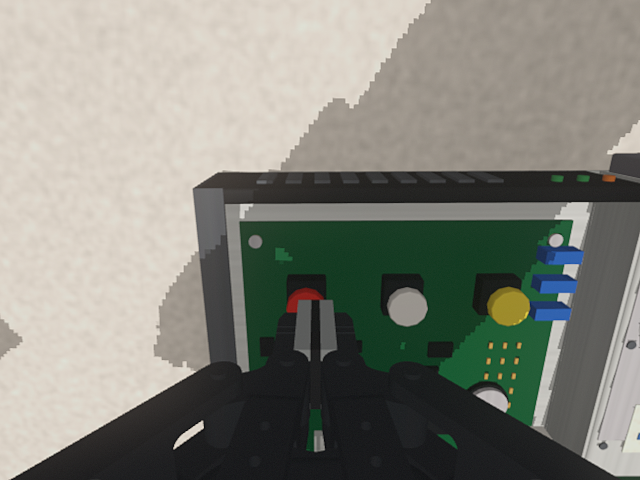

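View pics/s7.png

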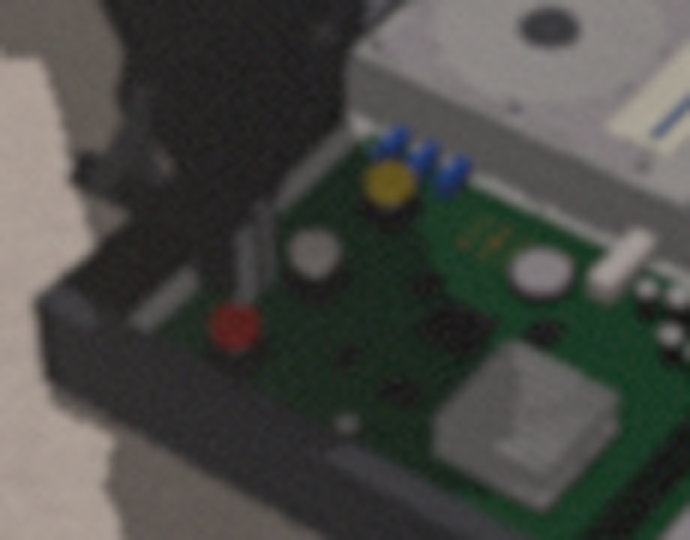

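The fingers are 4 mm off toward +y: the cap is at column 306 and the tip at 315. I correct that before pressing.

move_arm:
  series:
    - [0,0,0,0,-0.4,0,0]
    - [0,0,0,0,-0.4,0.5,0]
    - [0,0,0,0,-0.4,0.9,0]
    - [0,0,0,0,-0.4,0.9,0]

```text
time_s: 7.6
eef_pos: [592.9, -235.1, 39.9]
ee_rot: [0.002, -0.037, 0.999, -0.001]
force: [0.0, 0.4, 0.9]
grip_width: -0.004
```

Run:
```python
from h import *; from rig import ctrl,capture
s=ctrl.sense(); print(s["eef_pos"],s["force"]); print(rel([591.5,-234,35],s))
c=capture("wrist"); f=c["frame"][:,:,::-1]; cv2.imwrite("pics/w8.png",f[200:440,180:500])
```

```text
[ 592.93446003 -235.12105041   39.90859721] [0.04453011 0.4430964  0.93170953]
(array([-0.002,  0.004,  0.002]), array([0.14, 0.12, 0.49]))
```

View pics/w8.png

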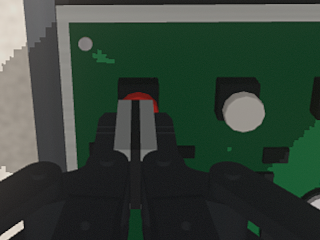

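move_arm:
  series:
    - [0,0,0,0.1,0.1,0.2,0]
    - [0,0,0,0.1,0.1,0.4,0]
    - [0,0,0,0.1,0.1,0.4,0]

```text
time_s: 7.9
eef_pos: [591.7, -234.1, 35.7]
ee_rot: [0.002, -0.037, 0.999, -0.001]
force: [-1.1, -0.1, 0.0]
grip_width: 0.001
```

move_arm:
  series:
    - [0,0,0,0,0,0.1,0]
    - [0,0,0,0,0,0.2,0]

```text
time_s: 8.07
eef_pos: [591.9, -234.1, 33.8]
ee_rot: [0.002, -0.037, 0.999, -0.001]
force: [-1.2, 0.2, 2.6]
grip_width: 0.004
```

move_arm:
  series:
    - [0,0,0,0,0,0.1,0]
    - [0,0,0,0,0,0.2,0]

```text
time_s: 8.23
eef_pos: [591.9, -234.1, 32.0]
ee_rot: [0.002, -0.037, 0.999, -0.001]
force: [-0.9, -0.1, 2.9]
grip_width: -0.0
```

move_arm:
  series:
    - [0,0,0,0,0,0.05,0]
    - [0,0,0,0,0,0.1,0]

```text
time_s: 8.4
eef_pos: [591.9, -234.1, 31.1]
ee_rot: [0.002, -0.037, 0.999, -0.001]
force: [-0.9, -0.1, 2.3]
grip_width: -0.001
```

move_arm:
  series:
    - [0,0,0,0,0,0.05,0]
    - [0,0,0,0,0,0.1,0]
    - [0,0,0,0,0,0.1,0]

```text
time_s: 8.65
eef_pos: [591.9, -234.2, 31.0]
ee_rot: [0.002, -0.037, 0.999, -0.001]
force: [-3.4, 1.9, 9.4]
grip_width: -0.001
```

Run:
```python
from h import *; from rig import ctrl,capture
c=capture("scene"); f=c["frame"][:,:,::-1]
cv2.imwrite("pics/s9.png",cv2.resize(f[280:370,250:365],None,fx=6,fy=6,interpolation=cv2.INTER_CUBIC))
s=ctrl.sense(); print(s["eef_pos"],s["force"],s["time_s"])
```

```text
[ 591.93358462 -234.18215949   30.97642553] [-3.13795718  1.7238029   9.39822745] 8.7
```

View pics/s9.png

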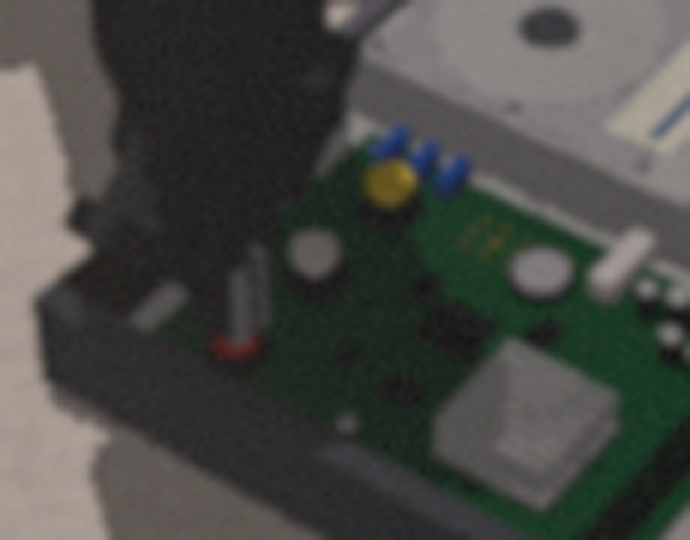

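The key is bottomed: z is 31.0 with 9 N, and in the picture the cap is down under the tips at (237,345). I hold it there until about t=10.2.

move_arm:
  series:
    - [0,0,0,0,0,0.03,0]
    - [0,0,0,0,0,0.03,0]
    - [0,0,0,0,0,0.03,0]
    - [0,0,0,0,0,0.03,0]
    - [0,0,0,0,0,0.03,0]

```text
time_s: 9.12
eef_pos: [592.0, -234.2, 31.1]
ee_rot: [0.002, -0.037, 0.999, -0.001]
force: [-2.8, 1.1, 6.7]
grip_width: 0.003
```

move_arm:
  series:
    - [0,0,0,0,0,0.03,0]
    - [0,0,0,0,0,0.03,0]
    - [0,0,0,0,0,0.03,0]
    - [0,0,0,0,0,0.03,0]
    - [0,0,0,0,0,0.03,0]

```text
time_s: 9.53
eef_pos: [591.9, -234.1, 31.0]
ee_rot: [0.002, -0.037, 0.999, -0.001]
force: [-2.8, 1.9, 6.2]
grip_width: 0.007
```

move_arm:
  series:
    - [0,0,0,0,0,0.03,0]
    - [0,0,0,0,0,0.03,0]
    - [0,0,0,0,0,0.03,0]
    - [0,0,0,0,0,0.03,0]
    - [0,0,0,0,0,0.03,0]

```text
time_s: 9.95
eef_pos: [591.9, -234.1, 31.0]
ee_rot: [0.002, -0.037, 0.999, -0.001]
force: [-3.2, 1.9, 4.6]
grip_width: 0.007
```

move_arm:
  series:
    - [0,0,0,0,0,0.03,0]
    - [0,0,0,0,0,0.03,0]
    - [0,0,0,0,0,0.03,0]

```text
time_s: 10.2
eef_pos: [591.9, -234.2, 31.0]
ee_rot: [0.002, -0.037, 0.999, -0.001]
force: [-2.3, 1.0, 5.8]
grip_width: 0.006
```

move_arm:
  series:
    - [0,0,0,0,0,-0.4,0]
    - [0,0,0,0,0,-0.8,0]
    - [0,0,0,0,0,-2,0]
    - [0,0,0,0,0,-5,0]
    - [0,0,0,0,0,-9,0]

```text
time_s: 10.62
eef_pos: [590.3, -233.2, 120.1]
ee_rot: [-0.0, -0.037, 0.999, 0.0]
force: [0.2, -0.3, -0.3]
grip_width: -0.002
```

move_arm:
  series:
    - [0,0,0,3,0,-3,0]
    - [0,0,0,6,0,-4,0]
    - [0,0,0,9,1,-5,0]
    - [0,0,0,12,3,-5,0]
    - [0,0,0,15,5,-5,0]

```text
time_s: 11.03
eef_pos: [435.7, -194.3, 171.3]
ee_rot: [0.0, -0.037, 0.999, -0.0]
force: [-0.3, -0.2, 1.1]
grip_width: 0.001
```

move_arm:
  series:
    - [0,0,0,3,0,0,0]
    - [0,0,0,6,0,0,0]
    - [0,0,0,6,0,0,0]
    - [0,0,0,6,0,0,0]

```text
time_s: 11.37
eef_pos: [375.4, -198.9, 172.3]
ee_rot: [0.001, -0.036, 0.999, -0.001]
force: [-1.2, -0.6, -0.7]
grip_width: 0.001
```

Run:
```python
from h import *; from rig import ctrl,capture
c=capture("scene"); f=c["frame"][:,:,::-1]; cv2.imwrite("pics/s10.png",cv2.resize(f[230:400,250:465],None,fx=3.5,fy=3.5,interpolation=cv2.INTER_CUBIC))
for b,a in blobs(c,(0,120,60),(8,255,255),6,(280,300,320,345)): print(b,a)
a=load("scene0.npz")["frame"]; d=(np.abs(a.astype(int)-c["frame"]).max(2)>60).astype(np.uint8)*255
cv2.imwrite("pics/d10.png",d); cv2.imwrite("pics/t10.png",capture("top")["frame"][:,:,::-1])
print(ctrl.sense()["eef_pos"],ctrl.sense()["force"])
```

```text
[288.78, 333.74] 54
[ 376.49993535 -199.00927343  171.87689781] [-0.107178    0.34674006 -0.19138072]
```

View pics/s10.png

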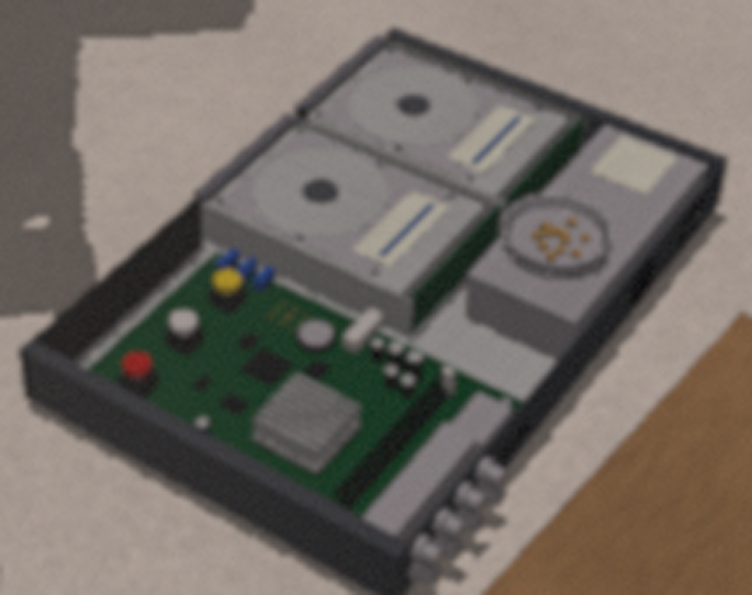

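View pics/t10.png

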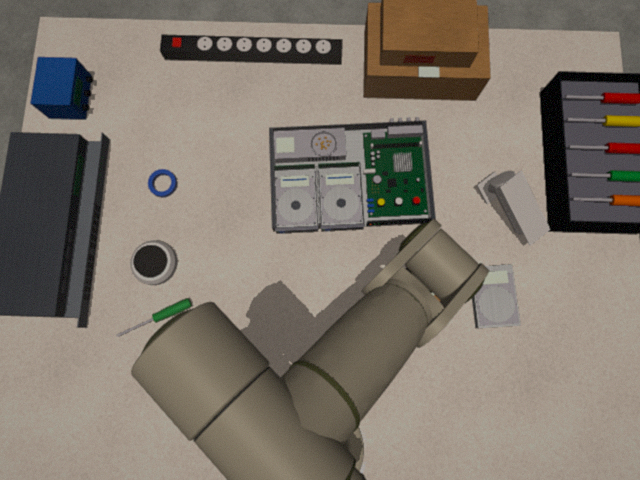

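The tray fronts are in line in both views. The red cap is back at its starting pixel (288.8,333.7), and the loose things I can see have not moved. The arm is clear and at rest, so I hand in the job.

```bash
python3 -c "
from rig import job; print(job.finish_job())"
```

```text
the job is handed in; nothing more can be done
None
```

I pushed tray A into its bay and then pressed, held and released the red reset key. The job is handed in at about 11.5 s of the 45 s allowed. No verdict was reported.

- **Tray:** I used the shut fingertips. It slid with about 4 N and then met its stop, where the wrist force rose to about 15 N sideways (20 N in total) with no further movement. In the last top and scene pictures its front is in line with tray B's.
- **Red key:** I pressed it to its bottom, with the tip at 31.0 mm and at most about 10 N. It stayed past half travel for about 2 s. After I let go, the cap was back at its starting pixel position, within 0.2 px.
- **Surroundings:** The last pictures show the yellow and white keys, the screw dish and the other loose things I could see where they were. The small carton was hidden by the arm in the final top view. The arm stayed well above it and no contact force showed.
- **Checks that disagreed:** The camera views gave the red key's position within about 3 mm of each other. The fingers came down 4 mm off over the key, and I corrected that before pressing. No other check failed.

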